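# Lock the bowl into an air-filter head

### The arm

A 7-joint arm with a two-finger parallel gripper is mounted at the origin on a cart in front of the work surface, level with it; the furniture and walls round the work are solid. World frame = base frame: x ahead of the robot, y to its left, z up, the work surface at z = 0. Lengths are in m, angles in rad, forces in N, time in s.
With the tool pointing down it reaches from about 0.4 to 0.9 m from the base axis. Payload 5.6 kg.
Tool frame: the origin (TCP) lies midway between the tips of the shut fingers; the grasp point (between the pads) lies 19 mm behind it; y points along the fingers, z is the direction in which the jaws open and shut, and the axes are right-handed (so a half turn about y gives the same grasp; the last joint's range is limited). The gripper opens to 92 mm and grips with 3 to 60 N. Pads are 20 mm wide; open, the fingers measure 128 mm over their backs; the gripper's body (75 mm by 189 mm) begins 69 mm behind the grasp point.
Start: joints at [-1.25, 0.468, -0.012, 1.603, 0.006, 1.071, -0.056], TCP at [0.231, 0.607, 0.215] pointing down, gripper open.
Joint ranges: [-2.53, 2.53], [-0.31, 2.02], [-1.57, 1.55], [0.28, 2.44], [-1.29, 4.43], [0.15, 1.84], [-2.92, 2.92]. Speed limits (rad/s): [2.57, 2.57, 3.14, 3.14, 3.14, 3.14, 3.14].

### API

Orientations are given as a 3x3 rotation matrix whose columns are the frame's x, y, z axes.
In Python, from station import env, effector, solver, viewer, workorder, search_frame, tip_of gives the robot as it stands. Calls block until the motion is done:
- env.reach(position, orientation): joint-space move of the TCP to a pose.
- env.movel(position, frame=None, rate=0.15): straight line of the TCP; frame=None keeps the orientation; rate is the mean speed in m/s.
- env.goto_joints(angles): joint-space move.
- effector.release() and effector.grasp(squeeze=None): open the fingers fully, or close them until they stop; squeeze is the grip in N (None keeps the last).
- env.pause(seconds).
- solver.inverse_kinematics(position, orientation): joint angles nearest the present ones, or None.
- env.sense(): the state.
- viewer.read_camera(name): name is "side" or "top" or "wrist"; returns (picture, depth): 384x512x3 uint8, red, green, blue; 384x512 float32, m along the optical axis (not along the pixel's ray), 0 where there is no reading.
- viewer.camera_info(name): a dict with "intrinsics" (3x3 intrinsics, pixels), "eye" and "rotation" of the camera in the world; the wrist camera has in their place "T_tool_cam" (4x4, takes a point from camera to tool coordinates, whose origin is the TCP and whose axes are the tool frame's). Camera axes: x right, y up, looking along -z (the intrinsics and any distortion apply to the point x, -y, -z); pixel columns grow to the right and rows downward; lengths in m; the calibration is good to about 2 mm. A picture is of the moment at which its call begins: read the wrist's pose just before it. camera_info takes no time and is no camera call.
A pose or a line that the arm cannot do raises env.PlanningError and nothing moves.
- workorder.finish_job(): hands the job in, once; it reports no verdict.
Trained networks look in the newest picture that a camera, given by its name, has taken for a name from the list of things; names that differ only in an ending like _2 or _b are one class to them, and where a whole thing is asked for, a point or a joint stands for the part that bears it (a point fixed in the world has none). Each returns a list of dicts, best first, with "score" (0 to 1); they miss things now and then, are a little off and sometimes report something else, mostly with a low value. They report only what shows in the picture. A call takes as long as a camera call. They do not tell look-alikes from the thing itself.
- search_frame(camera, name): "at" ([x, y, z] in m, in world coordinates, good to about 4 mm: the middle of the surface that is visible of it).
- tip_of(camera, name): "at" ([x, y, z] in m, in world coordinates, good to about 4 mm: a listed point, or the origin of a listed thing).
The state is a dict: "t": time; "joint_positions": joint angles; "joint_velocities": joint speeds; "tau": joint torques, N m; "ee_pos": TCP position; "tcp_rot": TCP orientation; "wrist_force": force on the tool from outside, world axes, zero at the start; "moment": the same for the moment, N m; "gripper_width": finger opening in m.
Only numpy, scipy, OpenCV 4.12 (cv2) and the standard library are available. Lean on these libraries where they do the work, as an engineer would, in place of code of your own. Each camera call takes 0.05 s, during which the arm holds its last target.

### The job

Refit the metal bowl to the compressed-air filter head that stands upside down on its board: lower it mouth down over the filter element, turn it gently until its three lugs drop through the gaps in the head's ring, press it down against the spring, turn it clockwise (seen from above) until it stops, and let the spring lift it so that the lugs lock up in their notches. Feel your way and do not force it (100 N between bowl and head would crack a lug), and leave the tools lying nearby where they are.

Things in the scene. Friction and masses are not known exactly. Their poses are not given: they have to be found in the camera images.
- bowl_center (a point): Point on the axis of the loose filter bowl, half-way up (55 mm above the rim of its mouth). The bowl is bare aluminium, a round cup 48 mm across and 110 mm high (a brass drain plug adds 9 mm on top), weighing 0.15 to 0.3 kg; it stands mouth down on the bench. z points up along the axis to the closed end; x points at one of its three lugs.
- bowl_grip (a point): Point on the bowl's axis in the middle of the hexagon at its closed end, 35.5 mm above bowl_center: the place to grip. The hexagon is 43 mm high and 42 mm across flats; its flats face x and every 60 degrees round from x.
- bowl_lug (a point): Middle of the lug at x of the bowl. Three like lugs stand out from the wall 120 degrees apart: 8 mm wide, 5 mm high, reaching 29.5 mm from the axis, undersides 8 mm above the rim, lower edges bevelled. Any lug fits any gap.
- bowl: The bowl; origin on the axis at the rim of its mouth, axes as at bowl_center. Inside it is hollow, 41 mm wide and 61 mm deep, and passes over the filter element with 7 mm to spare.
- head_mouth (a point): Centre of the head's mouth, level with the top of its steel bayonet ring, 82 mm above the bench; z up. The ring's bore is 51 mm, in a grey neck 73 mm across. Three gaps, 120 degrees apart and 11 mm wide, let lugs through. One lies within 0.42 rad to either side of x, exactly where is not measured: see it, or rest the lugs on the ring with a few newtons and turn until they drop.
- head_seal (a point): On the axis at the top of the free sprung rubber seal that the bowl's rim presses on, 15 mm below the mouth. bowl_center stands 47 mm above head_mouth with its lugs on top of the ring, 40 mm with its lugs in the gaps and its rim on the seal. The spring then pushes up with 8 N, rising to 13 N at the bottom stop 10 mm lower (30 mm).
- head_element (a point): Top of the copper-coloured filter element (27 mm across) standing on the head's axis, 26 mm above the mouth. With bowl_center under 33 mm above head_mouth the lugs can turn clockwise beneath the ring: the notches are 34 degrees on from the gaps' middle, a firm stop 37.5 degrees. Let go there, the bowl rises to 37 mm: locked. Short of the notches it stays at 33 mm.
- filter_head: The upside-down filter head with its board (125 x 170 mm), ring, element and seal, fixed to the bench; origin under the middle of the board, at bench height; x and y as at head_mouth. Pipe ports, 36 mm above the bench, point along its y, the brass hose tail at +y.
- driver: Bystander: screwdriver with a red handle, 210 mm, lying on the bench beyond the bowl.
- pliers: Bystander: pliers with blue grips, 163 mm, lying on the bench in front of the head.
- tape_measure: Bystander: yellow tape measure, 79 x 38 x 62 mm, standing on the bench to the right.
Not all that is in view belongs to the job. Of the things shaped like the bowl, the bare steel one is meant.

How it is judged:
By the outcome, as a careful person would: the job done as asked, in the order asked, and still so for the second after the job is handed in, with the robot touching nothing.
It also fails if it takes over 72 s, if anything falls off the work surface, if the arm or the gripper's body presses on something with over 40 N, if the wrist force passes 120 N, or if a joint passes its speed limit or range.

## Working session

There is one attempt and no reset: what is moved stays moved. The work goes in short steps, each a Python script; the robot and the scene stay as the last script left them, time stands still between calls to the robot, and variables do not carry over. Pictures are saved under pics/ and viewed, and the job is handed in when it is done.

```bash
ls -la; mkdir -p pics
cat > h.py <<'E'
import numpy as np, cv2
from station import env, effector, solver, viewer, workorder, search_frame, tip_of
def shot(cam,fn):
    s=env.sense(); im,d=viewer.read_camera(cam); cv2.imwrite('pics/'+fn,im[:,:,::-1]); np.save('pics/'+fn[:-4]+'_d.npy',d); np.savez('pics/'+fn[:-4]+'_p.npz',p=s['ee_pos'],R=s['tcp_rot'],im=im); return im,d
E
python3 - <<'E'
from h import *
np.set_printoptions(precision=4,suppress=True)
s=env.sense(); print(s)
for c in('side','top','wrist'):
    shot(c,c+'1.png'); print(c,viewer.camera_info(c))
    if c!='wrist':
        for n in('bowl','bowl_center','bowl_lug','head_mouth','head_element','filter_head'):
            print(n,[(np.round(r['at'],3),round(r['score'],2)) for r in tip_of(c,n)][:4])
print(env.sense()['t'])
E
```

```text
total 12
drwxr-xr-x  3 agent agent 4096 Dec  7 09:44 .
drwxr-xr-x 23 root  root  4096 Dec  7 09:44 ..
drwxr-xr-x  2 agent agent 4096 Dec  7 09:44 pics
{'t': 0.0, 'joint_positions': array([-1.25  ,  0.4683, -0.0116,  1.6036,  0.006 ,  1.0714, -0.0563]), 'joint_velocities': array([ 0.0006, -0.0006,  0.0013, -0.    ,  0.0011, -0.0006,  0.0002]), 'tau': array([ -0.0007, -52.0584,  -0.0125, -24.3752,  -0.0566,   0.0172,
         0.0002]), 'ee_pos': array([0.2311, 0.6069, 0.2137]), 'tcp_rot': array([[ 0.9345, -0.0005,  0.3559],
       [-0.3559, -0.0017,  0.9345],
       [ 0.0001, -1.    , -0.0018]]), 'wrist_force': array([-0.0161, -0.4127,  0.2161]), 'moment': array([-0.0056,  0.0145, -0.03  ]), 'gripper_width': 0.09193056072215941}
side {'intrinsics': array([[437.9544,   0.    , 255.7074],
       [  0.    , 437.9544, 192.93  ],
       [  0.    ,   0.    ,   1.    ]]), 'eye': array([ 0.4682, -1.3356,  0.5318]), 'rotation': array([[ 0.998 ,  0.0084, -0.0622],
       [-0.0608,  0.3768, -0.9243],
       [ 0.0157,  0.9262,  0.3766]])}
bowl [(array([ 0.531, -0.359,  0.002]), 0.97), (array([ 0.5
[... 1164 characters left out ...]
 -0.355,  0.052]), 0.53)]
bowl_lug [(array([ 0.392, -0.363,  0.007]), 0.72), (array([ 0.532, -0.462,  0.009]), 0.71), (array([ 0.543, -0.379,  0.009]), 0.6)]
head_mouth [(array([ 0.579, -0.051,  0.109]), 0.47)]
head_element [(array([ 0.576, -0.052,  0.107]), 0.58), (array([ 0.575, -0.051,  0.083]), 0.3)]
filter_head [(array([ 0.581, -0.051, -0.004]), 0.81)]
wrist {'intrinsics': array([[305.7866,   0.    , 255.5802],
       [  0.    , 305.7866, 191.774 ],
       [  0.    ,   0.    ,   1.    ]]), 'T_tool_cam': array([[-0.0005, -0.9703, -0.242 , -0.0681],
       [-0.001 ,  0.242 , -0.9703, -0.1696],
       [ 1.    , -0.0002, -0.0011, -0.    ],
       [ 0.    ,  0.    ,  0.    ,  1.    ]])}
0.75
```

View pics/side1.png

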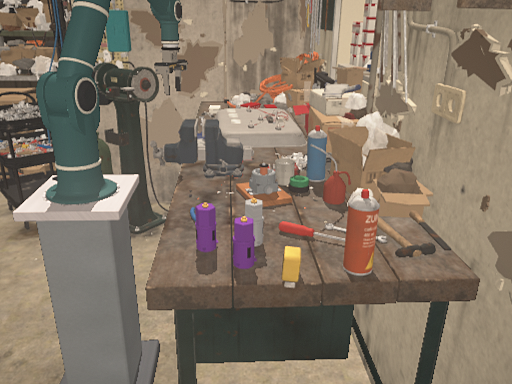

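View pics/top1.png

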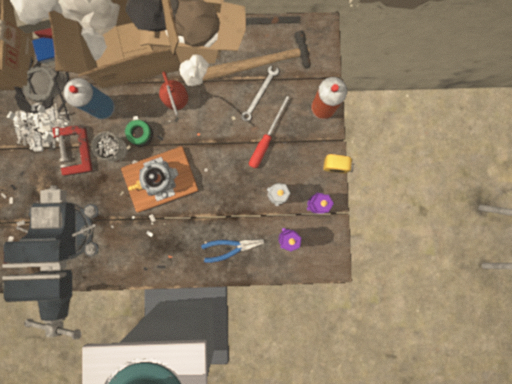

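```bash
cat >> h.py <<'E'
def ori(yaw):
    c,s=np.cos(yaw),np.sin(yaw)
    return np.array([[s,0,c],[-c,0,s],[0,-1,0.]])
E
python3 - <<'E'
from h import *
np.set_printoptions(precision=4,suppress=True)
def st(): s=env.sense(); print(round(s['t'],2),s['ee_pos'],s['joint_positions'])
def det(c,ns):
    for n in ns: print(n,[(np.round(r['at'],3),round(r['score'],2)) for r in tip_of(c,n)][:4])
env.reach([0.579,-0.052,0.28],ori(-0.09)); st()
shot('wrist','wh1.png'); det('wrist',['head_mouth','head_element','filter_head'])
env.reach([0.579,-0.1,0.26],ori(-0.09)); st()
shot('wrist','wh2.png'); det('wrist',['head_mouth','head_element'])
env.reach([0.529,-0.33,0.24],ori(-0.6)); st()
shot('wrist','wb1.png'); det('wrist',['bowl_center','bowl_lug','bowl_grip'])
env.reach([0.529,-0.39,0.24],ori(-0.6)); st()
shot('wrist','wb2.png'); det('wrist',['bowl_center','bowl_lug','bowl_grip']); st()
E
```

```text
3.39 [ 0.5792 -0.0507  0.2798] [-0.5115  0.3269  0.6869  1.7382 -0.2245  1.1568  0.1527]
head_mouth [(array([ 0.579, -0.051,  0.079]), 0.66)]
head_element [(array([ 0.578, -0.051,  0.108]), 0.96)]
filter_head [(array([ 0.579, -0.055,  0.001]), 0.59)]
3.92 [ 0.5784 -0.1015  0.2596] [-0.4244  0.3621  0.6965  1.7483 -0.254   1.1243  0.2581]
head_mouth [(array([ 0.583, -0.049,  0.081]), 0.83)]
head_element [(array([ 0.574, -0.05 ,  0.108]), 0.82)]
5.0 [ 0.5303 -0.3279  0.2399] [-0.0985  0.4905  0.832   1.6864 -0.3947  1.1416  0.2463]
bowl_center [(array([ 0.533, -0.359,  0.058]), 0.77), (array([ 0.496, -0.467,  0.058]), 0.72), (array([ 0.538, -0.378,  0.012]), 0.64), (array([ 0.416, -0.383,  0.057]), 0.6)]
bowl_lug [(array([ 0.528, -0.465,  0.01 ]), 0.92), (array([ 0.542, -0.381,  0.009]), 0.71), (array([ 0.391, -0.363,  0.006]), 0.58)]
bowl_grip [(array([ 0.414, -0.377,  0.087]), 0.89), (array([ 0.527, -0.357,  0.087]), 0.62)]
5.55 [ 0.5287 -0.3909  0.2399] [ 0.0246  0.5548  0.8211  1.5976 -0.4297  1.1791  0.3364]
bowl_center [(array([ 0.529, -0.361,  0.056]), 0.82), (array([ 0.416, -0.385,  0.056]), 0.78), (array([ 0.496, -0.463,  0.057]), 0.67)]
bowl_lug [(array([ 0.54 , -0.378,  0.015]), 0.92), (array([ 0.393, -0.363,  0.008]), 0.75), (array([ 0.529, -0.466,  0.011]), 0.57), (array([ 0.398, -0.236,  0.001]), 0.21)]
bowl_grip [(array([ 0.5  , -0.458,  0.094]), 0.92), (array([ 0.524, -0.353,  0.091]), 0.91), (array([ 0.413, -0.377,  0.087]), 0.66)]
5.75 [ 0.5298 -0.3883  0.2399] [ 0.0216  0.5536  0.8196  1.5989 -0.4298  1.179   0.3363]
```

Run:
```python
import cv2,numpy as np
a=[cv2.imread(f'pics/{n}.png') for n in('wh1','wh2','wb1','wb2')]
b=np.vstack([np.hstack(a[:2]),np.hstack(a[2:])]); cv2.imwrite('pics/m1.png',cv2.resize(b,(800,600),interpolation=cv2.INTER_AREA))
```

```text
(no output)
```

View pics/m1.png

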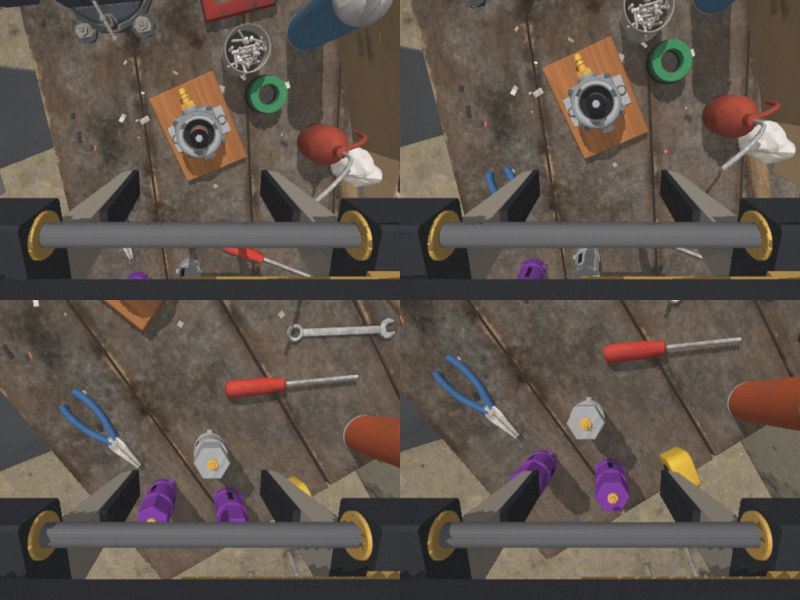

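```bash
cat >> h.py <<'E'
def campose(fn,cam):
    ci=viewer.camera_info(cam)
    if cam=='wrist':
        z=np.load('pics/'+fn+'_p.npz'); T=ci['T_tool_cam']; R=z['R']@T[:3,:3]; e=z['p']+z['R']@T[:3,3]
    else: R,e=ci['rotation'],ci['eye']
    return ci['intrinsics'],R,e
def project(fn,cam,P):
    K,R,e=campose(fn,cam); q=(np.asarray(P)-e)@R; q=q*[1,-1,-1]; q=q@K.T; return q[...,:2]/q[...,2:]
def ortho(fn,cam,c,z,half=0.05,n=400):
    u=np.linspace(-half,half,n); X,Y=np.meshgrid(u,-u) # right=+x, up=+y
    uv=project(fn,cam,np.stack([X+c[0],Y+c[1],0*X+z],-1)).astype(np.float32)
    im=cv2.imread('pics/'+fn+'.png'); return cv2.remap(im,uv[...,0],uv[...,1],cv2.INTER_CUBIC)
def cloud(fn,cam):
    K,R,e=campose(fn,cam); d=np.load('pics/'+fn+'_d.npy'); v,u=np.mgrid[:d.shape[0],:d.shape[1]]
    P=np.stack([(u-K[0,2])/K[0,0]*d,-(v-K[1,2])/K[1,1]*d,-d],-1)@R.T+e; return P,d>0
E
python3 - <<'E'
from h import *
np.set_printoptions(precision=4,suppress=True)
o=[ortho('wh1','wrist',(0.579,-0.051),0.082),ortho('wh2','wrist',(0.579,-0.051),0.082),
 ortho('wb1','wrist',(0.529,-0.359),0.112),ortho('wb2','wrist',(0.529,-0.359),0.112)]
for i in o:
    cv2.line(i,(200,0),(200,12),(0,255,0)); cv2.line(i,(0,200),(12,200),(0,255,0))
b=np.vstack([np.hstack(o[:2]),np.hstack(o[2:])]); cv2.imwrite('pics/o1.png',cv2.resize(b,(600,600)))
# clouds
for fn,c,zr in(('wb1',(.529,-.359),(.105,.118)),('wb2',(.529,-.359),(.105,.118)),('wh1',(.579,-.051),(.075,.09)),('wh2',(.579,-.051),(.075,.09)),('wh1',(.579,-.051),(.1,.115)),('wh2',(.579,-.051),(.1,.115))):
    P,m=cloud(fn,'wrist'); q=P[m&(np.hypot(P[...,0]-c[0],P[...,1]-c[1])<.045)&(P[...,2]>zr[0])&(P[...,2]<zr[1])]
    (x,y),r=cv2.minEnclosingCircle(q[:,:2].astype(np.float32)); print(fn,len(q),np.median(q[:,2]),q.mean(0),'circ',x,y,r)
E
```

```text
wb1 1349 0.1093715830352624 [ 0.5295 -0.3563  0.1097] circ 0.5292220711708069 -0.35713666677474976 0.023876355960965157
wb2 1523 0.10949819268140337 [ 0.5295 -0.3569  0.1099] circ 0.5290367603302002 -0.35708075761795044 0.02389972284436226
wh1 1335 0.08025120183046747 [ 0.5774 -0.0491  0.0802] circ 0.5772582292556763 -0.05066075921058655 0.03664851188659668
wh2 1597 0.08030741810862013 [ 0.5774 -0.0495  0.0803] circ 0.5771571397781372 -0.050714679062366486 0.036595020443201065
wh1 423 0.10262972421915684 [ 0.5772 -0.0502  0.1031] circ 0.577172577381134 -0.05030650645494461 0.013678593561053276
wh2 528 0.10259573303139377 [ 0.5771 -0.0505  0.1031] circ 0.5771610140800476 -0.05064280703663826 0.013692949898540974
```

View pics/o1.png

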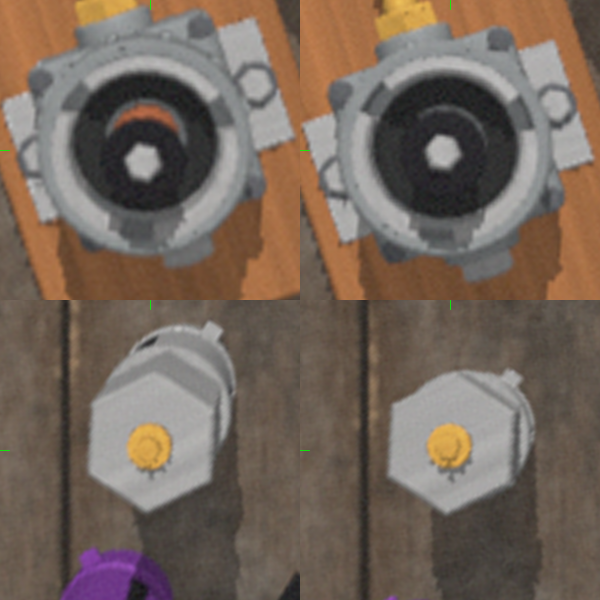

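```bash
cat > an.py <<'E'
from h import *
np.set_printoptions(precision=4,suppress=True)
from scipy.optimize import least_squares
def hexfit(fn,c0,z=0.112,cam='wrist'):
    # fit hex (af 42mm) to top-face mask from depth cloud
    P,m=cloud(fn,cam); q=P[m&(np.hypot(P[...,0]-c0[0],P[...,1]-c0[1])<.032)&(P[...,2]>.1035)&(P[...,2]<.118)]
    h=cv2.convexHull(q[:,:2].astype(np.float32))[:,0]
    # resample hull
    L=np.vstack([h,h[:1]]); pts=[]
    for a,b in zip(L[:-1],L[1:]):
        n=max(1,int(np.linalg.norm(b-a)/.0005)); pts+= [a+(b-a)*k/n for k in range(n)]
    pts=np.array(pts)
    def f(p):
        d=pts-p[:2]; a=p[2]+np.arange(6)*np.pi/3
        return (np.stack([d[:,0]*np.cos(t)+d[:,1]*np.sin(t) for t in a],1).max(1)-p[3])*1e3
    return min((least_squares(f,[*pts.mean(0),t,.021],loss='soft_l1') for t in(-.4,0,.4)),key=lambda r:r.cost).x
if __name__=='__main__':
    for fn in('wb1','wb2'): 
        x=hexfit(fn,(.529,-.359)); print(fn,x[:2],np.degrees(x[2]),x[3])
    for fn in('wh1','wh2'):
        for c in((.5772,-.0506),(.578,-.0513)):
            o=ortho(fn,'wrist',c,.081,half=.05,n=800); g=cv2.cvtColor(o,cv2.COLOR_BGR2GRAY).astype(float)
            th=np.radians(np.arange(0,360,1)); prof=np.zeros(360)
            rr=np.arange(.0262,.0292,.0005)
            for r in rr: prof+=cv2.remap(g.astype(np.float32),(400+r*np.cos(th)/.1*800).astype(np.float32)[None],(400-r*np.sin(th)/.1*800).astype(np.float32)[None],1)[0]
            prof/=len(rr); f=prof.reshape(3,120); 
            k=np.fft.fft(prof); 
            print(fn,c); print([ (i,int(v)) for i,v in list(enumerate(prof))[::3] if v<120])
    for yaw in np.radians(np.arange(-180,181,30)):
        a=solver.inverse_kinematics([.529,-.358,.0715],ori(yaw)); b=solver.inverse_kinematics([.578,-.051,.14],ori(yaw))
        print(int(np.degrees(yaw)),a,b)
E
python3 an.py
```

```text
wb1 [ 0.5291 -0.3573] -3.0717151930079405 0.020965667222763804
wb2 [ 0.529  -0.3574] -3.371739184906752 0.02083856651030268
wh1 (0.5772, -0.0506)
[(18, 96), (21, 97), (24, 98), (27, 95), (30, 95), (33, 100), (135, 103), (138, 97), (141, 99), (144, 97), (147, 96), (150, 93), (153, 113), (246, 114), (249, 109), (252, 101), (255, 79), (258, 80), (261, 78), (264, 80), (267, 79), (270, 79), (273, 77), (276, 90), (279, 109), (282, 106), (285, 110), (288, 107), (291, 109)]
wh1 (0.578, -0.0513)
[(18, 105), (21, 96), (24, 96), (27, 97), (30, 94), (33, 97), (36, 107), (135, 92), (138, 89), (141, 92), (144, 93), (147, 92), (150, 92), (246, 110), (249, 109), (252, 84), (255, 77), (258, 79), (261, 78), (264, 80), (267, 78), (270, 79), (273, 82), (276, 104), (279, 109), (282, 111), (285, 111), (288, 111)]
wh2 (0.5772, -0.0506)
[(15, 96), (18, 95), (21, 100), (24, 98), (27, 98), (30, 98), (33, 98), (135, 100), (138, 96), (141, 98), (144, 96), (147, 96), (150, 95), (153, 92), (246, 116), (249, 113), (252, 103), (255, 88), (258, 89), (261, 88), (264, 89), (267, 85), (270, 88), (273, 87), (276, 100), 
[... 1272 characters left out ...]
494  0.4614  1.7549 -0.375   0.8256  1.3717] [-0.4024  0.4772  0.5622  1.8712 -0.3222  0.884   0.84  ]
59 [ 0.289   0.6316  0.3495  1.7493 -0.2828  0.8104  1.82  ] [-0.2968  0.4555  0.4209  1.8645 -0.2373  0.8707  1.2872]
90 [ 0.3721  0.6197  0.2339  1.7433 -0.1887  0.8005  2.2666] [-0.1887  0.4424  0.28    1.8573 -0.1563  0.8632  1.7385]
119 [ 0.4503  0.6141  0.1263  1.7375 -0.1017  0.7963  2.7193] [-0.0946  0.4371  0.1592  1.8508 -0.0886  0.8605  2.2021]
150 [-0.2446  1.0778  1.3033  1.7828 -1.1176  1.2375 -2.2722] [-0.8678  0.985   1.4524  1.8956 -1.0338  1.2977 -2.7487]
180 [-0.2169  1.0009  1.2149  1.7814 -1.0371  1.1597 -1.7962] [-0.8465  0.8778  1.349   1.8948 -0.9368  1.1985 -2.2971]
```

Run:
```python
from an import *
for i,yaw in enumerate((1.3,-0.056)):
    R=ori(yaw); env.reach(np.array([.529,-.358,.22])-R[:,0]*0.03,R); s=env.sense(); shot('wrist',f'wc{i}.png')
    x=hexfit(f'wc{i}',(.529,-.358)); print(s['t'],s['ee_pos'],s['joint_positions'][6],x[:2],np.degrees(x[2]),x[3])
```

```text
7.225 [ 0.5002 -0.3499  0.2201] 2.004476295519438 [ 0.5286 -0.3576] -3.903725521857169 0.021039143819450237
8.45 [ 0.5306 -0.3281  0.2199] 0.7210562985077004 [ 0.5289 -0.3571] -3.221085046168752 0.020873729429239384
```

```bash
python3 - <<'E'
from an import *
def st(l=''): s=env.sense(); print(l,round(s['t'],2),s['ee_pos'],s['wrist_force'],s['moment'],round(s['gripper_width'],4)); return s
R=ori(np.radians(-3.3))
env.reach([.5289,-.3573,.15],R); st()
env.movel([.5289,-.3573,.072],R,rate=.12); st('down')
effector.grasp(45); st('grip')
env.movel([.5289,-.3573,.24],rate=.2); st('up')
shot('side','g1.png'); shot('wrist','g1w.png')
E
python3 -c "
import cv2,numpy as np
cv2.imwrite('pics/g.png',cv2.resize(np.hstack([cv2.imread('pics/g1.png'),cv2.imread('pics/g1w.png')]),(800,300)))"
```

```text
8.9 [ 0.5281 -0.3576  0.1497] [ 0.6676 -0.1292  0.3141] [-0.0635  0.0399  0.0196] 0.0919
down 9.7 [ 0.5294 -0.3577  0.0728] [ 0.5734 -0.6235  0.2147] [-0.1041 -0.0135  0.0323] 0.092
grip 10.51 [ 0.5289 -0.3573  0.072 ] [0.6476 0.4871 0.1335] [-0.0538  0.0291 -0.0429] 0.0418
up 11.5 [ 0.5283 -0.3566  0.2386] [ 0.0095  0.3381 -1.6492] [-0.0878  0.0468 -0.007 ] 0.0418
```

View pics/g.png

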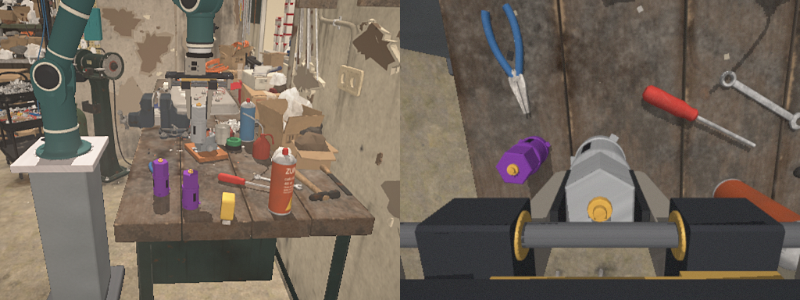

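```bash
cat >> h.py <<'E'
np.set_printoptions(precision=4,suppress=True)
def st(l=''):
    s=env.sense(); print(l,round(s['t'],2),s['ee_pos'],'yaw %.2f'%np.degrees(np.arctan2(s['tcp_rot'][1,2],s['tcp_rot'][0,2])),'F',np.round(s['wrist_force'],2),'M',np.round(s['moment'],2),round(s['gripper_width'],4)); return s
H=np.array([.5772,-.0507])
E
python3 - <<'E'
from h import *
R=ori(np.radians(-35.3))
env.reach([*H,.21],R); env.pause(.2); st()
env.movel([*H,.152],R,rate=.08); env.pause(.1); st()
for z in np.arange(.150,.1405,-.001):
    env.movel([*H,z],R,rate=.02); s=st('%.4f'%z)
    if s['wrist_force'][2]>4 or np.hypot(*s['wrist_force'][:2])>8: break
E
```

```text
12.99 [ 0.5772 -0.0523  0.2102] yaw -35.43 F [ 0.21 -0.83 -2.16] M [-0.09  0.11  0.06] 0.0417
 13.97 [ 0.5775 -0.0508  0.1525] yaw -35.30 F [-0.41  1.2  -1.54] M [-0.08  0.08  0.  ] 0.0417
0.1500 14.22 [ 0.5772 -0.0506  0.1501] yaw -35.30 F [ 0.03 -0.59 -2.41] M [-0.04  0.14 -0.02] 0.0418
0.1490 14.47 [ 0.5772 -0.0507  0.149 ] yaw -35.30 F [ 0.47  0.19 -2.62] M [-0.08  0.15  0.  ] 0.0418
0.1480 14.72 [ 0.5771 -0.0507  0.1479] yaw -35.30 F [ 0.14 -0.37 -2.07] M [-0.04  0.11 -0.02] 0.0419
0.1470 14.97 [ 0.5771 -0.0507  0.1469] yaw -35.30 F [-0.51 -0.77 -2.59] M [-0.02  0.11 -0.03] 0.0416
0.1460 15.22 [ 0.5772 -0.0507  0.1459] yaw -35.30 F [ 0.03 -0.66 -1.89] M [-0.07  0.14  0.02] 0.0417
0.1450 15.47 [ 0.5772 -0.0507  0.1449] yaw -35.30 F [ 0.05 -0.45 -1.96] M [-0.08  0.09 -0.02] 0.0416
0.1440 15.72 [ 0.5772 -0.0507  0.1439] yaw -35.30 F [-0.19  0.39 -2.46] M [-0.11  0.1  -0.  ] 0.0418
0.1430 15.97 [ 0.5772 -0.0507  0.1429] yaw -35.30 F [-0.62 -0.26 -1.68] M [-0.01  0.1  -0.  ] 0.0416
0.1420 16.22 [ 0.5772 -0.0507  0.1419] yaw -35.30 F [ 0.22  0.41 -1.51] M [-0.05  0.08 -0.  ] 0.0416
0.1410 16.47 [ 0.5772 -0.0507  0.1409] yaw -35.30 F [-0.39 -0.15 -2.51] M [-0.07  0.1  -0.04] 0.0419
```

Run:
```python
from h import *
R=ori(np.radians(-35.3))
for z in np.arange(.139,.1294,-.0015):
    env.movel([*H,z],R,rate=.02); s=st('%.4f'%z)
    if s['wrist_force'][2]>14 or np.hypot(*s['wrist_force'][:2])>10: break
```

```text
0.1390 16.72 [ 0.5773 -0.0507  0.139 ] yaw -35.30 F [ 0.57  0.46 -1.73] M [-0.04  0.06 -0.02] 0.0419
0.1375 16.97 [ 0.5774 -0.0507  0.1382] yaw -35.30 F [-1.82 -0.05  6.35] M [ 0.06  0.69 -0.02] 0.0418
0.1360 17.22 [ 0.5774 -0.0508  0.1368] yaw -35.30 F [-1.91  0.11  6.46] M [0.07 0.83 0.03] 0.0416
0.1345 17.47 [ 0.5774 -0.0507  0.1354] yaw -35.30 F [-2.73  0.54  7.79] M [0.12 0.82 0.04] 0.0416
0.1330 17.72 [ 0.5774 -0.0508  0.134 ] yaw -35.30 F [-3.64  0.65  8.14] M [0.08 0.91 0.02] 0.042
0.1315 17.97 [ 0.5774 -0.0508  0.1326] yaw -35.31 F [-3.42  0.29  8.92] M [0.14 0.96 0.03] 0.0418
0.1300 18.22 [ 0.5774 -0.0508  0.1312] yaw -35.30 F [-2.54 -0.17 10.14] M [ 0.12  1.04 -0.03] 0.0418
```

Run:
```python
from h import *
env.movel([*H,.1288],ori(np.radians(-35.3)),rate=.02); s=st('press')
y0=-35.3
for dy in range(2,42,2):
    env.movel([*H,.1288],ori(np.radians(y0-dy)),rate=.05); s=st(f'{dy}')
    F,M=s['wrist_force'],s['moment']
    if F[2]>22 or np.hypot(*F[:2])>14 or abs(M[2])>1.0: print('stop'); break
```

```text
press 18.47 [ 0.5774 -0.0508  0.1301] yaw -35.31 F [-3.25  0.07 10.08] M [ 0.08  1.15 -0.  ] 0.0423
2 18.72 [ 0.5777 -0.0508  0.1302] yaw -37.30 F [-2.63  0.3  10.12] M [0.14 0.96 0.03] 0.0416
4 18.97 [ 0.578  -0.0509  0.1303] yaw -39.30 F [-1.75  0.14  9.57] M [ 0.12  0.84 -0.  ] 0.0418
6 19.22 [ 0.5782 -0.0509  0.1303] yaw -41.30 F [-2.26 -0.16  8.74] M [0.06 0.74 0.  ] 0.0417
8 19.47 [ 0.5784 -0.0509  0.1304] yaw -43.30 F [-1.47  0.52  9.77] M [ 0.08  0.62 -0.  ] 0.0415
10 19.72 [ 0.5785 -0.0509  0.1305] yaw -45.31 F [-1.67  0.45  9.35] M [0.06 0.56 0.03] 0.042
12 19.97 [ 0.5786 -0.051   0.1305] yaw -47.31 F [-1.39 -0.38  8.96] M [0.08 0.48 0.01] 0.0419
14 20.22 [ 0.5787 -0.051   0.1306] yaw -49.30 F [-0.14  0.5  10.01] M [ 0.05  0.46 -0.05] 0.0417
16 20.47 [ 0.5789 -0.0511  0.1306] yaw -51.31 F [-0.83 -0.77  9.53] M [ 0.01  0.46 -0.01] 0.0418
18 20.72 [ 0.5789 -0.0511  0.1306] yaw -53.31 F [-0.87 -0.87 10.12] M [-0.05  0.39 -0.06] 0.0417
20 20.97 [ 0.5789 -0.0512  0.1306] yaw -55.31 F [-0.46 -0.79  9.89] M [-0.02  0.3  -0.  ] 0.0419
22 21.22 [ 0.579  -0.0512  0.1306] yaw -57.31 F
[... 217 characters left out ...]
.02  0.35  0.  ] 0.0414
28 21.97 [ 0.579  -0.0512  0.1306] yaw -63.31 F [-0.46  0.92  9.9 ] M [-0.07  0.36 -0.  ] 0.0419
30 22.22 [ 0.5789 -0.0512  0.1306] yaw -65.31 F [-0.77 -0.61  9.48] M [-0.02  0.38  0.04] 0.0419
32 22.47 [ 0.5789 -0.0512  0.1306] yaw -67.31 F [-1.15 -0.17 10.85] M [-0.04  0.39  0.05] 0.0414
34 22.72 [ 0.5789 -0.0512  0.1306] yaw -69.31 F [-0.46 -0.91  9.71] M [-0.01  0.36 -0.  ] 0.042
36 22.97 [ 0.5789 -0.0511  0.1306] yaw -71.31 F [-0.22  0.98  9.71] M [0.04 0.39 0.04] 0.0419
38 23.22 [ 0.5786 -0.0511  0.1306] yaw -73.26 F [-0.93  0.27 10.76] M [0.03 0.55 0.21] 0.0418
40 23.47 [ 0.5786 -0.0509  0.1306] yaw -75.06 F [-2.14  0.46 10.24] M [-0.01  0.63  1.18] 0.0416
stop
```

Run:
```python
from h import *
y=ori(np.radians(-70.5))
env.movel([.5783,-.051,.1288],y,rate=.05); st('back')
for z in np.arange(.130,.1362,.001):
    env.movel([.5783,-.051,z],y,rate=.02); s=st('%.4f'%z)
    if s['wrist_force'][2]<-6: print('stop'); break
```

```text
back 23.72 [ 0.5792 -0.0512  0.1303] yaw -70.45 F [-1.07  0.31 10.38] M [0.1  0.76 0.17] 0.042
0.1300 23.97 [ 0.5792 -0.0512  0.1314] yaw -70.48 F [-2.45  0.4   8.85] M [0.09 0.75 0.09] 0.042
0.1310 24.22 [ 0.5792 -0.0512  0.1324] yaw -70.47 F [-1.9   0.31  8.12] M [0.08 0.73 0.11] 0.0415
0.1320 24.47 [ 0.5792 -0.0512  0.1333] yaw -70.48 F [-1.49  0.18  7.91] M [0.08 0.64 0.1 ] 0.0416
0.1330 24.72 [ 0.5791 -0.0512  0.1343] yaw -70.48 F [-2.15  0.59  7.9 ] M [0.08 0.59 0.14] 0.0416
0.1340 24.97 [ 0.5791 -0.0512  0.1352] yaw -70.48 F [-1.22 -0.26  7.66] M [0.05 0.56 0.12] 0.0415
0.1350 25.22 [ 0.5791 -0.0512  0.1359] yaw -70.49 F [-0.95  0.6   7.29] M [0.04 0.4  0.1 ] 0.0416
0.1360 25.47 [ 0.579  -0.0511  0.136 ] yaw -70.49 F [ 3.19 -0.63 -0.52] M [-0.22 -0.6   0.08] 0.0416
```

Run:
```python
from h import *
effector.release(); st('rel')
s=env.sense(); p=s['ee_pos']
env.movel([p[0],p[1],.24],rate=.12); st('up')
R=ori(np.radians(-70.5)); env.reach(np.array([.578,-.051,.30])-R[:,0]*.03,R); env.pause(.2); st()
shot('wrist','f1.png'); shot('side','f1s.png')
for c in('wrist','side'): print([(r['at'],r['score']) for r in tip_of(c,'bowl_center')])
P,m=cloud('f1','wrist'); q=P[m&(np.hypot(P[...,0]-.578,P[...,1]+.051)<.026)&(P[...,2]>.16)&(P[...,2]<.182)]
print(len(q),np.median(q[:,2]),q.mean(0)); 
a=cv2.resize(np.hstack([cv2.imread('pics/f1.png'),cv2.imread('pics/f1s.png')]),(800,300))
b=cv2.imread('pics/f1s.png')[110:230,190:350]; c=cv2.imread('pics/f1.png')[80:280,120:390]
cv2.imwrite('pics/f.png',np.vstack([a,np.hstack([cv2.resize(c,(400,300)),cv2.resize(b,(400,300))])]))
```

```text
rel 26.32 [ 0.5783 -0.051   0.136 ] yaw -70.50 F [-0.03 -0.18 -0.13] M [0.01 0.13 0.01] 0.0921
up 27.34 [ 0.5778 -0.0508  0.2393] yaw -70.49 F [0.08 0.38 0.86] M [-0.08  0.1   0.02] 0.0917
 27.92 [ 0.6052 -0.041   0.2985] yaw -70.54 F [-0.07  1.01 -0.2 ] M [-0.05  0.13 -0.02] 0.0916
[([0.5791, -0.0562, 0.1209], 0.9)]
[([0.4114, -0.3804, 0.0573], 0.81), ([0.4982, -0.4643, 0.0558], 0.68), ([0.5781, -0.0496, 0.1184], 0.67), ([0.5803, -0.051, 0.0648], 0.36)]
1500 0.17343281294675578 [ 0.5806 -0.0503  0.1733]
```

View pics/f.png

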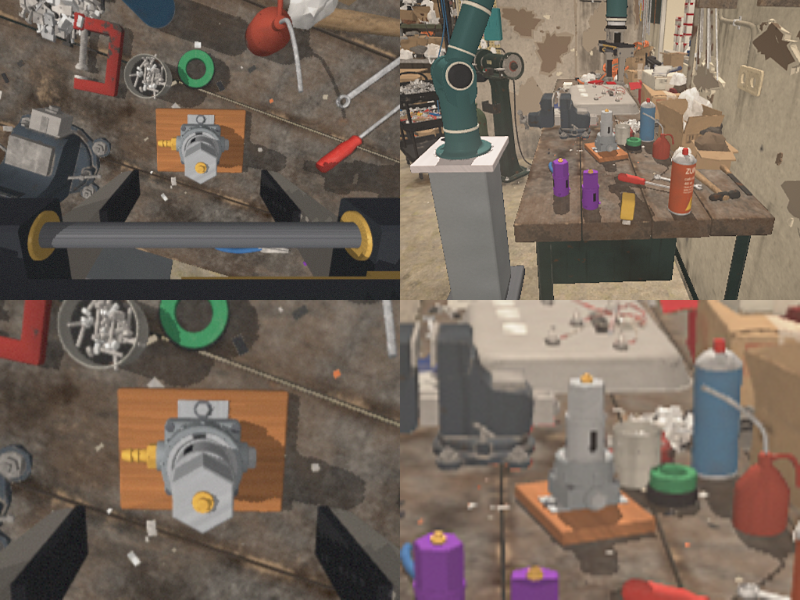

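Run:
```python
from h import *
print(workorder.finish_job()); st()
```

```text
the job is handed in; nothing more can be done
None
the job is handed in; nothing more can be done
```

The bare metal bowl is back on the filter head and, by my checks, locked. I handed the job in at about 28 s; no verdict is reported.

- **Fitting:** I gripped the bowl by its hexagon and lined the lugs up with the gaps, which I had measured in the wrist camera pictures. They passed through the ring with no contact force, so no feeling turn was needed. I pressed the bowl about 8 mm down against the spring, with at most about 11 N on the wrist.
- **Turning and locking:** I turned it clockwise to the firm stop, about 37.5–38° on, where the twist rose to 1.2 N m. I then turned the gripper back about 2.5° towards the notches and let the spring lift the bowl. The upward force fell from about 7 N to about 0 at the locked height.
- **Last checks:** After release the top of the hexagon measured 0.1734 m. With the roughly 2.3 mm that this camera reads low, that is about 0.176 m, the locked height. Not being in the notches would have read about 4 mm lower. The networks put bowl_center at 0.118 to 0.121 m, against 0.119 m expected.
- **Disagreements:** One network estimate placed the bowl's axis about 5 mm off sideways. The other views and the arm's own position did not support it. I did not try twisting the bowl back to test the lock.
- **Other things:** The gripper is clear of everything. I did not touch the screwdriver, pliers, tape measure or the purple bowls. The last pictures show all of them in place except the pliers, which the gripper mostly hides.

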